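# Reset the pit-bench air valve two turns off its seat and hold it

## Task

Nobody knows how far open the red-wheeled air valve on this pit bench was left: wind it shut, clockwise seen from above, right down to its stop, then back it off exactly two full turns. Finish with the black crank handle of the wheel still gripped, holding the wheel still at that setting, because it may creep once the air is let in. The air is shut off at the small blue lever; leave that as it is, and do not shift or knock over the things standing about on the bench.

Things in the scene. Friction and masses are not known exactly. Their poses are not given: they have to be found in the camera images.
- valve (a joint): how far the red handwheel is open, rad: 0 = shut, hard against its stop; grows counter-clockwise seen from above, 6.283 a turn, counting on through several turns (at most 25.13). Found between 1/4 and 1 1/2 turns open. It stays where it is left; turning takes about 0.12 N m (2.5 N at the crank handle). The steel stem rises 3 mm out of the hub per turn open; the wheel does not rise
- valve_axis (a point): on the handwheel's upright axis, 186 mm above the bench, in the middle plane of its rim. Rim: red, 100 mm across to the middle of its 13 mm bar, five spokes; the stem ends 6 mm (shut) to 20 mm above this plane. The station below is fixed to the bench. x axis: square to the pipe, to the side where the blue lever sticks out; y along the pipe towards that lever's pivot
- handle: black upright revolving crank handle on the wheel's rim: round grip 22 mm in diameter (24 near its top), 60 mm long; origin at its centre, 230 mm above the bench, 37 mm above the rim's top, 50 mm from the axis. It spins freely on its pin: a hand gripping it from above can lead it round without turning. Valve shut: it lies along valve_axis's x axis from the axis; it turns with the wheel
- shutoff (a joint): small ball valve on the same pipe, 100 mm along the pipe from the handwheel's axis, with a blue lever 100 mm long at 134 mm above the bench; 0 rad = lever square across the pipe = air shut off, 1.57 = along the pipe = on. To be left at 0
- spray_can: blue and silver spray can with a red cap, 66 mm in diameter, 190 mm tall, standing; origin at the centre of its underside
- cleaner: yellow bottle of cleaner with a green label and white cap, 68 mm in diameter, 165 mm tall, standing; origin at the centre of its underside
- tyre_jar: low amber glass jar with a black lid, 60 mm in diameter, 62 mm tall; origin at the centre of its underside
- driver: screwdriver with an orange handle, 200 mm long, 26 mm thick, lying along its x axis; origin under its middle
- pliers: pliers with red grips, 150 mm long, lying along their x axis, 15 mm high; origin under their pivot
- tech_block: white set-up block, 130 x 240 x 22 mm, flat on the bench; origin at the centre of its underside
- slot_car: orange model slot car, 165 x 80 mm, 40 mm high, standing on the white block; origin at the centre of its underside
- parts_tray: grey divided parts tray, 100 x 150 x 30 mm, standing on the bench; origin at the centre of its underside

How it is judged:
By the outcome, as a careful person would: the job done as asked, in the order asked, and still so for the second after the job is handed in, while the arm keeps its last pose, push and grip.
It also fails if it takes over 67 s, if anything falls off the work surface, if the arm or the gripper's body presses on something with over 40 N, if the wrist force passes 120 N, or if a joint passes its speed limit or range.

## Robot

A 6-joint arm with a two-finger parallel gripper is mounted at the origin on the work surface. World frame = base frame: x ahead of the robot, y to its left, z up, the work surface at z = 0. Lengths are in m, angles in rad, forces in N, time in s.
With the tool pointing down it reaches from about 0.3 to 0.825 m from the base axis. Payload 5.4 kg.
Tool frame: the origin (TCP) lies midway between the tips of the shut fingers; the grasp point (between the pads) lies 19 mm behind it; z points along the fingers, y is the direction in which the jaws open and shut (so a half turn about z gives the same grasp; the last joint's range is limited). The gripper opens to 92 mm and grips with 3 to 60 N. Pads are 20 mm wide; open, the fingers measure 128 mm over their backs; the gripper's body (75 mm by 189 mm) begins 69 mm behind the grasp point.
Start: joints at [-1.355, 0.158, 1.597, -0, 1.386, -0.21], TCP at [0.237, -0.524, 0.184] pointing down, gripper open.
Joint ranges: [-2.91, 2.91], [-0.94, 2.29], [0.18, 2.7], [-1.29, 4.43], [0.17, 2.64], [-3, 3]. Speed limits (rad/s): [2.57, 2.57, 3.14, 3.14, 3.14, 3.14].

## Interface

Orientations are given as a rotation vector (axis times angle).
In Python, from cell import monitor, imaging, job_done gives the robot as it stands.
- The arm moves only by the tool jog_arm, never from a script. Its argument "targets" is a list of rows, each a list of 7 numbers: the turn, a rotation vector about the world's x, y, z in degrees, then the shift along the world's x, y, z in m, then the opening, from -1 (shut) to 1 (fully open). A call has exactly 8 rows; each row is the pose to reach, as a shift and turn from the pose measured when the call began; what a row does not reach only later rows make up. A row lasts 1/8 s, in which the tool goes at most 62.5 mm and 10.7 degrees, less where a joint would pass 70% of its speed; a pose out of reach is approached as far as the arm can. A call with a gripper value outside its range is refused whole. The fingers move at their own pace and stop on an object; the grip force is fixed at half the most. Time passes only in rows, so rows that repeat a pose let the fingers close, or fill a call up. It gives the time, the measured TCP pose, the force and the opening at its end, in the units of the state.
- monitor.get_state(): the state, without advancing time (a new reading comes with each control period).
- imaging.camera(name): name is "side" or "top"; returns the picture (384x512x3 uint8, red, green, blue); there is no depth.
- imaging.camera_info(name): a dict with "intrinsics" (3x3 intrinsics, pixels), "distortion" ([k1, k2, p1, p2, k3] as OpenCV has them; the pictures are not rectified), "rvec" (rotation vector, rad) and "tvec" (3), from world to camera coordinates, as OpenCV has them. Camera axes: x right, y down, z forward; pixel columns grow to the right and rows downward; lengths in m; the calibration is good to about 2 mm. A picture is of the moment at which its call begins. camera_info takes no time and is no camera call.
- job_done(): hands the job in, once; it reports no verdict.
Trained networks look in the newest picture that a camera, given by its name, has taken for a name from the list of things; names that differ only in an ending like _2 or _b are one class to them, and where a whole thing is asked for, a point or a joint stands for the part that bears it (a point fixed in the world has none). Each returns a list of dicts, best first, with "conf" (0 to 1); they miss things now and then, are a little off and sometimes report something else, mostly with a low value. They report only what shows in the picture. A call takes as long as a camera call.
- imaging.search_frame(camera, label): "bbox" ([left, top, width, height] in pixels, round what is visible of it).
- imaging.masks_of(camera, label): "region" (384x512 bool, what is visible of it) and "bbox" ([left, top, width, height] in pixels, round what is visible of it).
- imaging.tip_of(camera, label): "at" ([column, row] in pixels: a listed point, or the origin of a listed thing).
The state is a dict: "time_s": time; "joints": joint angles; "joint_vel": joint speeds; "tau": joint torques, N m; "tool_pos": TCP position; "ee_rot": TCP orientation; "ft_force": force on the tool from outside, world axes, zero at the start; "torque": the same for the moment, N m; "grip_width": opening from 0.0 (shut) to 1.0 (fully open).
Only numpy, scipy, OpenCV 4.12 (cv2) and the standard library are available. Lean on these libraries where they do the work, as an engineer would, in place of code of your own. Each camera call takes 0.05 s, during which the arm holds its last target.

## Working session

There is one attempt and no reset: what is moved stays moved. The work goes in short steps, Python scripts to look and compute and a tool call to move; the robot and the scene stay as the last step left them, time stands still between calls to the robot, and variables do not carry over. Pictures are saved under pics/ and viewed, and the job is handed in when it is done.

Besides the shell and the picture viewer there is one more tool, called after "Request:" as name(argument=value, ...) on one line, values as JSON. jog_arm: Moves the arm, as the interface text tells. Its arguments: {"type":"object","properties":{"targets":{"type":"array"}},"required":["targets"]}

```bash
ls; mkdir -p pics; python3 - <<'E'
from cell import monitor, imaging
import cv2
print(monitor.get_state())
for n in ("side","top"):
    im=imaging.camera(n); cv2.imwrite(f"pics/{n}0.png",im[:,:,::-1])
    print(n,imaging.camera_info(n))
    for l in ("handle","valve_axis","valve","shutoff"):
        try: print(l,[(d['conf'],d['at']) for d in imaging.tip_of(n,l)][:2])
        except Exception as e: print(l,e)
E
```

```text
pics
{'time_s': 0.0, 'joints': array([-1.35505272e+00,  1.59063800e-01,  1.59822018e+00, -3.02909406e-05,
        1.38616941e+00, -2.10083963e-01]), 'joint_vel': array([-6.87481824e-04,  2.51975148e-03, -5.97615186e-06,  7.79629618e-04,
        4.24923457e-04, -3.47142762e-04]), 'tau': array([-4.22541261e-04, -3.85566616e+01, -3.22107947e+01,  7.00854021e-02,
        3.77564854e-02, -1.56464498e-04]), 'tool_pos': array([ 0.23734981, -0.52298746,  0.18321671]), 'ee_rot': array([-3.06883299e+00, -6.63461520e-01,  5.50024315e-05]), 'ft_force': array([0.34086979, 0.35907621, 0.1523474 ]), 'torque': array([ 0.02252522, -0.02167721, -0.01139137]), 'grip_width': 1.0025456452370074}
side {'intrinsics': array([[390.83973023,   0.        , 254.55276377],
       [  0.        , 390.83973023, 186.52222454],
       [  0.        ,   0.        ,   1.        ]]), 'distortion': array([0.02683029, 0.        , 0.        , 0.        , 0.        ]), 'rvec': array([ 0.85726521, -2.52988641,  1.0672052 ]), 'tvec': array([0.4021747 , 0.34286815, 1.19334502])}
handle [(0.55, [216.8, 181.6])]
valve_axis []
val
[... 200 characters left out ...]
_block, tyre_jar, valve_axis
top {'intrinsics': array([[468.78580929,   0.        , 253.70748129],
       [  0.        , 468.78580929, 194.16791988],
       [  0.        ,   0.        ,   1.        ]]), 'distortion': array([-0.19233933,  0.        ,  0.        ,  0.        ,  0.        ]), 'rvec': array([ 2.13317857, -2.17061451,  0.13838322]), 'tvec': array([0.00960207, 0.51978073, 1.88118311])}
handle []
valve_axis [(0.9, [233.4, 187.2]), (0.24, [226.5, 169.5])]
valve it knows: cleaner, driver, handle, parts_tray, pliers, slot_car, spray_can, tech_block, tyre_jar, valve_axis
shutoff it knows: cleaner, driver, handle, parts_tray, pliers, slot_car, spray_can, tech_block, tyre_jar, valve_axis
```

View pics/side0.png

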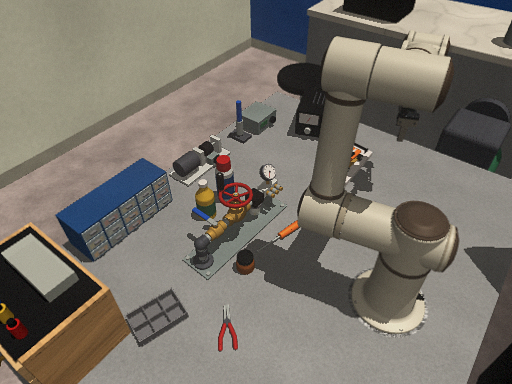

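View pics/top0.png

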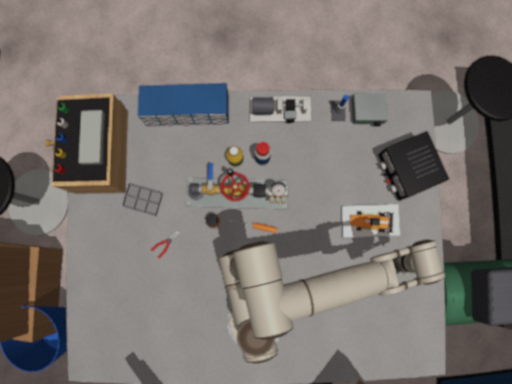

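```bash
python3 - <<'E'
import cv2
for n,(x,y,w,h) in (("side",(150,130,140,105)),("top",(180,135,110,82))):
    im=cv2.imread(f"pics/{n}0.png")[y:y+h,x:x+w]
    cv2.imwrite(f"pics/{n}0c.png",cv2.resize(im,(784,588),interpolation=cv2.INTER_CUBIC))
E
```

```text
(no output)
```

View pics/side0c.png

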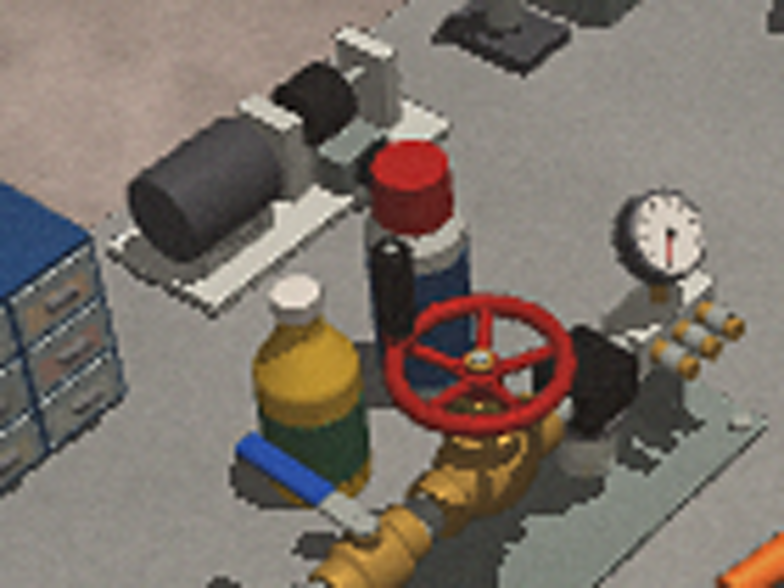

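View pics/top0c.png

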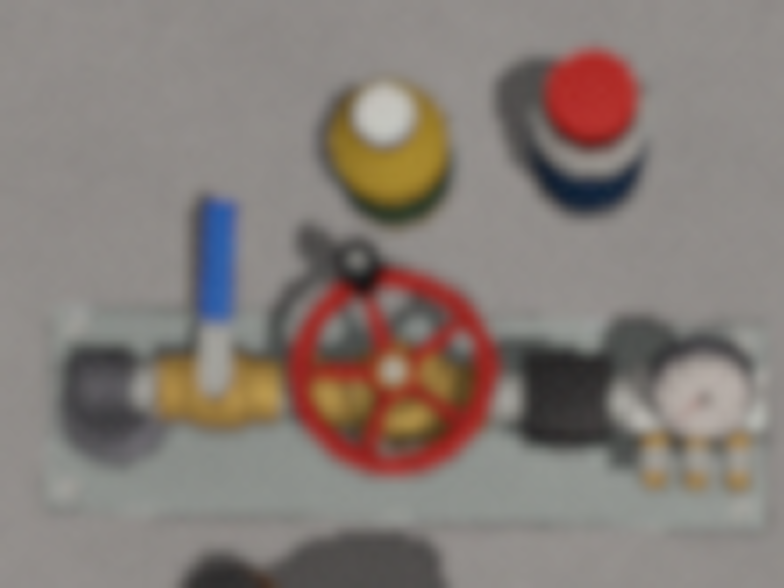

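The side view shows the red wheel with its stem at about (235,194) and the black handle at about (220,181), upper left on the rim. The top view puts the axis at about (235,187) and the handle top at about (230,171). The blue lever at (210,170) points up, which is world +x. Next I'll measure these positions.

```bash
cat > h.py <<'E'
import numpy as np,cv2
from cell import monitor, imaging
def ray(n,px):
    c=imaging.camera_info(n);R=cv2.Rodrigues(c['rvec'])[0]
    u=cv2.undistortPoints(np.array([[px]],float),c['intrinsics'],c['distortion'])[0,0]
    return -R.T@c['tvec'], R.T@np.array([u[0],u[1],1])
def atz(n,px,z):
    o,d=ray(n,px); return o+d*(z-o[2])/d[2]
def tri(ps,pt):
    o1,d1=ray('side',ps);o2,d2=ray('top',pt)
    A=np.c_[d1,-d2];s=np.linalg.lstsq(A,o2-o1,rcond=None)[0]
    a=o1+s[0]*d1;b=o2+s[1]*d2
    return (a+b)/2,np.linalg.norm(a-b)
def proj(n,P):
    c=imaging.camera_info(n);return cv2.projectPoints(np.atleast_2d(P).astype(float),c['rvec'],c['tvec'],c['intrinsics'],c['distortion'])[0][:,0]
E
cat > m.py <<'E'
from h import *
import sys
def ell(n):
    im=imaging.camera(n)
    m=imaging.masks_of(n,'valve_axis') if 0 else None
    hsv=cv2.cvtColor(im,cv2.COLOR_RGB2HSV)
    r=((hsv[...,0]<6)|(hsv[...,0]>174))&(hsv[...,1]>150)&(hsv[...,2]>70)
    return im,r.astype(np.uint8)
for n in ('side','top'):
    im,r=ell(n)
    k,lab,st,ce=cv2.connectedComponentsWithStats(r)
    i=min(range(1,k),key=lambda i:np.hypot(*(ce[i]-[235,190]))+ (1e3 if st[i][4]<60 else 0))
    pts=cv2.findContours((lab==i).astype(np.uint8),cv2.RETR_EXTERNAL,cv2.CHAIN_APPROX_NONE)[0][0]
    hull=cv2.convexHull(pts)
    print(n,st[i],ce[i],cv2.fitEllipse(hull))
P,e=tri([235.6,194.5],[235.2,187]);print('axis tri (stem tip/wheel centre)',P,e)
for z in (.186,.197): print('axis',z,atz('side',[235.6,194.5],z),atz('top',[235.2,187],z))
P,e=tri([219.8,174.3],[229.8,171.5]);print('handle top',P,e)
print('handle centre side',atz('side',[216.8+3,181.6],.230), 'top', atz('top',[229.8,171.5],.26))
b=lambda x,y:[180+x*110/784,135+y*82/588]
for p in ([225,205],[212,385]): print('lever',atz('top',b(*p),.134))
for p in ([390,112],[590,95],[705,395]): print('clean,can,gauge',atz('top',b(*p),.18))
for n in ('side','top'):
  for l in ('handle','valve_axis'): print(n,l,[(d['conf'],d['bbox']) for d in imaging.search_frame(n,l)][:2])
E
python3 m.py
```

```text
side [219 183  34  25 390] [235.61025641 195.25384615] ((235.13986206054688, 194.66761779785156), (24.876253128051758, 34.22277069091797), 86.56293487548828)
top [220 173  30  28 192] [234.90625    187.36458333] ((234.6953887939453, 186.41099548339844), (26.96509552001953, 28.397144317626953), 98.87566375732422)
axis tri (stem tip/wheel centre) [0.52838902 0.06971396 0.18765542] 0.0008556408687112943
axis 0.186 [0.52989721 0.06868539 0.186     ] [0.52827487 0.06954339 0.186     ]
axis 0.197 [0.52248451 0.07679018 0.197     ] [0.5266407  0.06908612 0.197     ]
handle top [0.57458916 0.08564582 0.26189147] 0.0011144867364438777
handle centre side [0.57743814 0.08686383 0.23      ] top [0.57447329 0.08541802 0.26      ]
lever [0.63035758 0.16328223 0.134     ]
lever [0.53115683 0.17078968 0.134     ]
clean,can,gauge [0.66998294 0.07006691 0.18      ]
clean,can,gauge [ 0.67730056 -0.03749194  0.18      ]
clean,can,gauge [ 0.51446313 -0.09520759  0.18      ]
side handle [(0.4, [214.9, 172.6, 6.8, 18.5])]
side valve_axis [(0.83, [182.1, 164.3, 106.0, 113.5])]
top handle [(0.5, [226.2, 170.2, 2.7, 5.6])]
top valve_axis [(0.62, [184.2, 162.6, 103.1, 45.2])]
```

Request:
jog_arm(targets=[[0,0,0,0,0,0.05,1],[0,0,0,0.005,0.01,0.1,1],[0,0,0,0.02,0.035,0.13,1],[0,0,0,0.04,0.075,0.137,1],[0,0,0,0.065,0.12,0.137,1],[0,0,0,0.09,0.165,0.137,1],[0,0,0,0.115,0.21,0.137,1],[0,0,0,0.14,0.255,0.137,1]])

```text
time_s: 1.6
tool_pos: [0.3781, -0.2672, 0.3214]
ee_rot: [3.07, 0.663, 0.001]
ft_force: [0.4, -0.3, 0.2]
grip_width: 0.999
```

Request:
jog_arm(targets=[[0,0,0,0.025,0.045,0,1],[0,0,0,0.05,0.09,0,1],[0,0,0,0.08,0.143,0,1],[0,0,0,0.11,0.196,0,1],[0,0,0,0.14,0.249,0,1],[0,0,0,0.17,0.3,0,1],[0,0,0,0.19,0.34,0,1],[0,0,0,0.197,0.353,0,1]])

```text
time_s: 2.6
tool_pos: [0.5754, 0.088, 0.321]
ee_rot: [3.07, 0.668, -0.0]
ft_force: [0.3, -0.7, -1.1]
grip_width: 1.001
```

```bash
python3 - <<'E'
from h import *
s=monitor.get_state();print(s['tool_pos'],s['joints'],s['ee_rot'],s['joint_vel'].max())
for n,(x,y,w,h) in (("side",(150,100,140,105)),("top",(180,135,110,82))):
    im=imaging.camera(n)[y:y+h,x:x+w,::-1]
    cv2.imwrite(f"pics/{n}1c.png",cv2.resize(im,(784,588),interpolation=cv2.INTER_CUBIC))
E
```

```text
[0.57544005 0.08798886 0.32099293] [-5.55378018e-02  1.25945637e-01  1.36694311e+00 -2.97510079e-04
  1.64877749e+00  1.08680420e+00] [ 3.06952648e+00  6.67786313e-01 -2.35551235e-04] 0.17376610131574957
```

View pics/side1c.png

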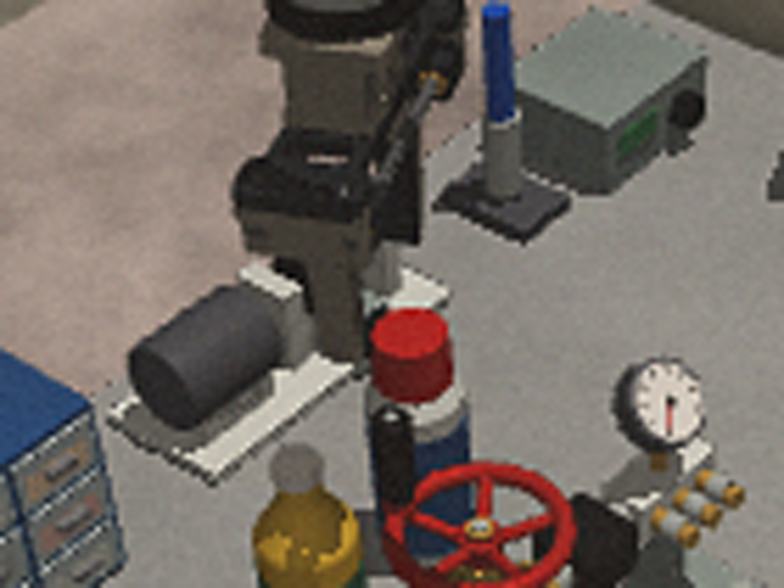

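```bash
python3 - <<'E'
from h import *
print(proj('side',[[.5754,.088,.321],[.575,.0855,.26]]))
E
```

```text
[[217.79126166 160.10378459]
 [219.9549344  174.69537537]]
```

Request:
jog_arm(targets=[[0,0,0,0,-0.002,-0.02,1],[0,0,0,0,-0.002,-0.045,1],[0,0,0,0,-0.002,-0.07,1],[0,0,0,0,-0.002,-0.09,1],[0,0,0,0,-0.002,-0.104,1],[0,0,0,0,-0.002,-0.107,1],[0,0,0,0,-0.002,-0.107,1],[0,0,0,0,-0.002,-0.107,1]])

```text
time_s: 3.7
tool_pos: [0.5758, 0.0844, 0.2152]
ee_rot: [3.069, 0.666, 0.002]
ft_force: [0.2, 0.1, -1.0]
grip_width: 1.0
```

```bash
python3 - <<'E'
from h import *
for n,(x,y,w,h) in (("side",(150,120,140,105)),("top",(180,135,110,82))):
    im=imaging.camera(n)[y:y+h,x:x+w,::-1]
    cv2.imwrite(f"pics/{n}2c.png",cv2.resize(im,(784,588),interpolation=cv2.INTER_CUBIC))
E
```

```text
(no output)
```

View pics/side2c.png

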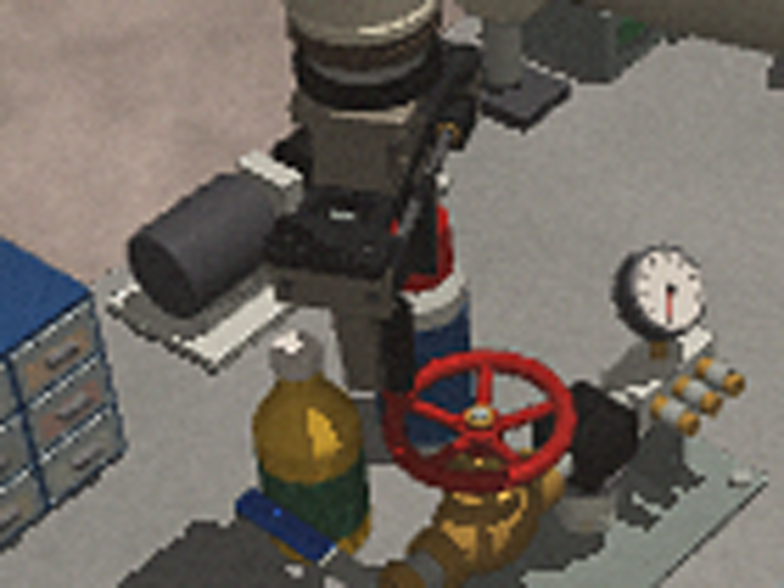

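The handle is between the open fingers at crop (395,330), so I'll close the gripper.

Request:
jog_arm(targets=[[0,0,0,0,0,-0.002,0.5],[0,0,0,0,0,-0.002,0],[0,0,0,0,0,-0.002,-0.5],[0,0,0,0,0,-0.002,-1],[0,0,0,0,0,-0.002,-1],[0,0,0,0,0,-0.002,-1],[0,0,0,0,0,-0.002,-1],[0,0,0,0,0,-0.002,-1]])

```text
time_s: 4.8
tool_pos: [0.5759, 0.0842, 0.213]
ee_rot: [3.069, 0.665, 0.002]
ft_force: [1.2, -1.5, -0.7]
grip_width: 0.229
```

```bash
python3 - <<'E'
from h import *
s=monitor.get_state();print(s['tool_pos'],s['ft_force'],s['torque'],s['grip_width'])
for n,(x,y,w,h) in (("side",(150,120,140,105)),("top",(180,135,110,82))):
    im=imaging.camera(n)[y:y+h,x:x+w,::-1]
    cv2.imwrite(f"pics/{n}3c.png",cv2.resize(im,(784,588),interpolation=cv2.INTER_CUBIC))
E
```

```text
[0.57585051 0.08415467 0.21297179] [ 1.17844691 -1.48179484 -0.72484195] [-0.30261863 -0.19000964 -0.0492806 ] 0.2286214276971354
```

View pics/side3c.png

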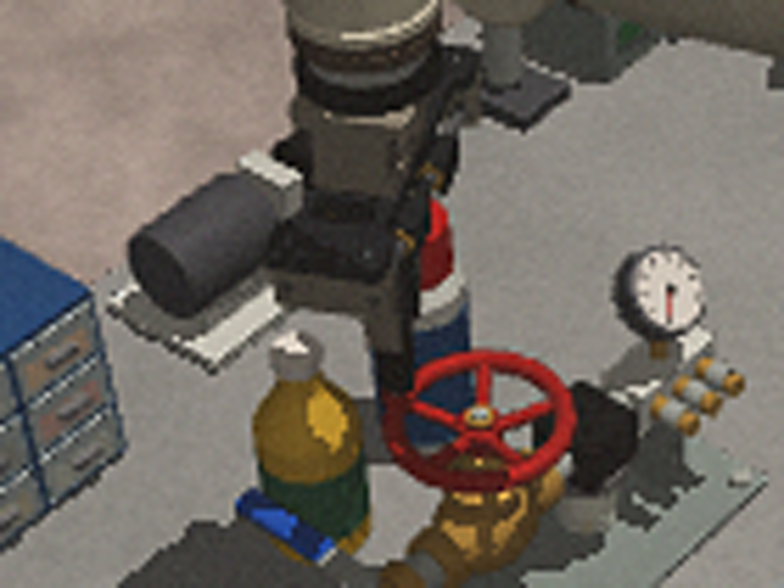

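```bash
cat > rows.py <<'E'
# rows from measured (or given) pose to a sequence of absolute angles about the axis
import sys
from h import *
C=np.array([float(x) for x in sys.argv[1].split(',')]);r=float(sys.argv[2]);end=float(sys.argv[3]);step=float(sys.argv[4]);start=float(sys.argv[5]) if len(sys.argv)>5 else None
s=monitor.get_state();p=s['tool_pos'];d=p[:2]-C
a0=np.degrees(np.arctan2(d[1],d[0]));print('now ang %.2f rad %.4f z %.4f'%(a0,np.hypot(*d),p[2]),'F',s['ft_force'].round(1),'grip',s['grip_width'].round(3),'t',s['time_s'])
a=a0 if start is None else start
out=[]
for i in range(8):
    a=a+np.clip(end-a,-step,step)
    q=C+r*np.array([np.cos(np.radians(a)),np.sin(np.radians(a))])-p[:2]
    out.append([0,0,0,round(q[0],4),round(q[1],4),round(.213-p[2],4),-1])
print(out,'ends',a)
E
python3 rows.py .5285,.0695 .0496 -103 15
```

```text
Traceback (most recent call last):
  File "rows.py", line 6, in <module>
    a0=np.degrees(np.arctan2(d[1],d[0]));print('now ang %.2f rad %.4f z %.4f'%(a0,np.hypot(*d),p[2]),'F',s['ft_force'].round(1),'grip',s['grip_width'].round(3),'t',s['time_s'])
                                                                                                                                       ^^^^^^^^^^^^^^^^^^^^^
AttributeError: 'float' object has no attribute 'round'
```

```bash
sed -i "s/s\['grip_width'\].round(3)/round(s['grip_width'],3)/" rows.py; python3 rows.py .5285,.0695 .0496 -103 15
```

```text
now ang 17.19 rad 0.0495 z 0.2129 F [ 0.8 -1.8 -1.1] grip 0.234 t 4.9
[[0, 0, 0, np.float64(0.0023), np.float64(-0.0127), np.float64(0.0001), -1], [0, 0, 0, np.float64(0.0011), np.float64(-0.0256), np.float64(0.0001), -1], [0, 0, 0, np.float64(-0.0034), np.float64(-0.0378), np.float64(0.0001), -1], [0, 0, 0, np.float64(-0.0109), np.float64(-0.0483), np.float64(0.0001), -1], [0, 0, 0, np.float64(-0.0209), np.float64(-0.0566), np.float64(0.0001), -1], [0, 0, 0, np.float64(-0.0327), np.float64(-0.062), np.float64(0.0001), -1], [0, 0, 0, np.float64(-0.0454), np.float64(-0.0642), np.float64(0.0001), -1], [0, 0, 0, np.float64(-0.0583), np.float64(-0.063), np.float64(0.0001), -1]] ends -102.80987601698065
```

Request:
jog_arm(targets=[[0,0,0,0.0015,-0.0063,0,-1],[0,0,0,0.0023,-0.0127,0,-1],[0,0,0,0.0021,-0.0192,0,-1],[0,0,0,0.0011,-0.0256,0,-1],[0,0,0,-0.0008,-0.0318,0,-1],[0,0,0,-0.0034,-0.0378,0,-1],[0,0,0,-0.0068,-0.0433,0,-1],[0,0,0,-0.0109,-0.0483,0,-1]])

```text
time_s: 5.9
tool_pos: [0.5653, 0.0345, 0.213]
ee_rot: [3.067, 0.664, 0.004]
ft_force: [4.9, -0.5, -2.4]
grip_width: 0.233
```

```bash
sed -i "s/round(q\[0\],4),round(q\[1\],4),round(.213-p\[2\],4)/*[round(float(v),4) for v in (q[0],q[1],.213-p[2])]/" rows.py; python3 rows.py .5285,.0695 .0496 -163 15 -43
```

```text
now ang -43.60 rad 0.0508 z 0.2130 F [ 4.9 -0.5 -2.4] grip 0.233 t 5.9
[[0, 0, 0, -0.0105, -0.0071, 0.0, -1], [0, 0, 0, -0.0223, -0.0124, 0.0, -1], [0, 0, 0, -0.035, -0.0146, 0.0, -1], [0, 0, 0, -0.0479, -0.0133, 0.0, -1], [0, 0, 0, -0.0601, -0.0088, 0.0, -1], [0, 0, 0, -0.0706, -0.0013, 0.0, -1], [0, 0, 0, -0.0788, 0.0087, 0.0, -1], [0, 0, 0, -0.0842, 0.0205, 0.0, -1]] ends -163.0
```

Request:
jog_arm(targets=[[0,0,0,-0.0105,-0.0071,0,-1],[0,0,0,-0.0223,-0.0124,0,-1],[0,0,0,-0.035,-0.0146,0,-1],[0,0,0,-0.0479,-0.0133,0,-1],[0,0,0,-0.0601,-0.0088,0,-1],[0,0,0,-0.0706,-0.0013,0,-1],[0,0,0,-0.0788,0.0087,0,-1],[0,0,0,-0.0842,0.0205,0,-1]])

```text
time_s: 6.9
tool_pos: [0.48, 0.0555, 0.2129]
ee_rot: [3.067, 0.664, 0.002]
ft_force: [1.4, -2.2, -2.0]
grip_width: 0.229
```

```bash
python3 rows.py .5285,.0695 .0496 -280 15 -163; python3 - <<'E'
from h import *
for n,(x,y,w,h) in (("side",(150,120,140,105)),):
    im=imaging.camera(n)[y:y+h,x:x+w,::-1]
    cv2.imwrite(f"pics/{n}4c.png",cv2.resize(im,(784,588),interpolation=cv2.INTER_CUBIC))
E
```

```text
now ang -163.92 rad 0.0504 z 0.2129 F [ 1.4 -2.2 -2. ] grip 0.229 t 6.9
[[0, 0, 0, -0.0011, 0.0122, 0.0001, -1], [0, 0, 0, 0.0001, 0.0251, 0.0001, -1], [0, 0, 0, 0.0047, 0.0373, 0.0001, -1], [0, 0, 0, 0.0122, 0.0478, 0.0001, -1], [0, 0, 0, 0.0222, 0.056, 0.0001, -1], [0, 0, 0, 0.034, 0.0614, 0.0001, -1], [0, 0, 0, 0.0467, 0.0635, 0.0001, -1], [0, 0, 0, 0.0571, 0.0628, 0.0001, -1]] ends -280.0
```

View pics/side4c.png

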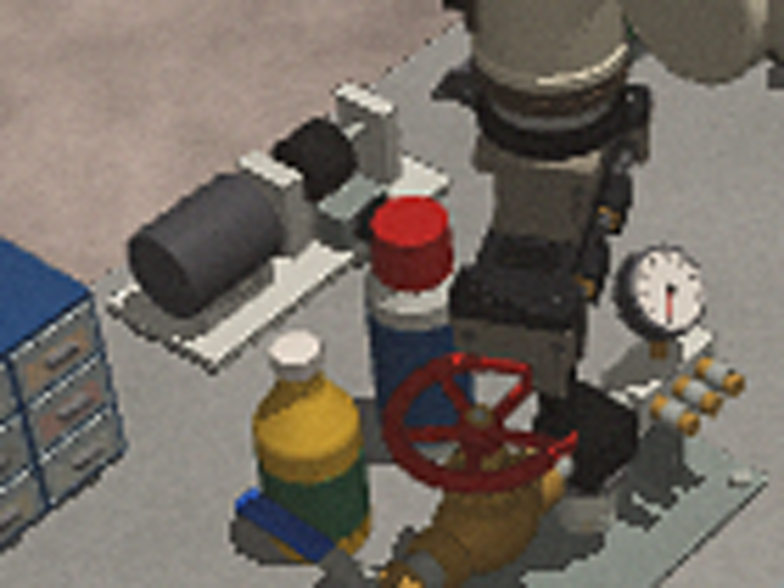

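Request:
jog_arm(targets=[[0,0,0,-0.0011,0.0122,0,-1],[0,0,0,0.0001,0.0251,0,-1],[0,0,0,0.0047,0.0373,0,-1],[0,0,0,0.0122,0.0478,0,-1],[0,0,0,0.0222,0.056,0,-1],[0,0,0,0.034,0.0614,0,-1],[0,0,0,0.0467,0.0635,0,-1],[0,0,0,0.0571,0.0628,0,-1]])

```text
time_s: 7.95
tool_pos: [0.5365, 0.1178, 0.2128]
ee_rot: [3.064, 0.665, -0.004]
ft_force: [-5.1, -14.2, 3.2]
grip_width: 0.235
```

```bash
python3 rows.py .5285,.0695 .0496 -340 7.5 -280
```

```text
now ang 80.63 rad 0.0490 z 0.2128 F [ -5.1 -14.2   3.2] grip 0.235 t 7.95
[[0, 0, 0, 0.0069, -0.001, 0.0002, -1], [0, 0, 0, 0.013, -0.0034, 0.0002, -1], [0, 0, 0, 0.0187, -0.0065, 0.0002, -1], [0, 0, 0, 0.0239, -0.0103, 0.0002, -1], [0, 0, 0, 0.0286, -0.0148, 0.0002, -1], [0, 0, 0, 0.0327, -0.0199, 0.0002, -1], [0, 0, 0, 0.036, -0.0254, 0.0002, -1], [0, 0, 0, 0.0386, -0.0314, 0.0002, -1]] ends -340.0
```

```bash
python3 rows.py .5285,.0682 .05 -335 7 -279
```

```text
now ang 80.88 rad 0.0503 z 0.2128 F [ -5.1 -14.2   3.2] grip 0.235 t 7.95
[[0, 0, 0, 0.0058, -0.0016, 0.0002, -1], [0, 0, 0, 0.0116, -0.0036, 0.0002, -1], [0, 0, 0, 0.017, -0.0063, 0.0002, -1], [0, 0, 0, 0.0221, -0.0097, 0.0002, -1], [0, 0, 0, 0.0268, -0.0137, 0.0002, -1], [0, 0, 0, 0.0309, -0.0182, 0.0002, -1], [0, 0, 0, 0.0344, -0.0231, 0.0002, -1], [0, 0, 0, 0.0373, -0.0285, 0.0002, -1]] ends -335.0
```

Request:
jog_arm(targets=[[0,0,0,0.0058,-0.0016,0,-1],[0,0,0,0.0116,-0.0036,0,-1],[0,0,0,0.017,-0.0063,0,-1],[0,0,0,0.0221,-0.0097,0,-1],[0,0,0,0.0268,-0.0137,0,-1],[0,0,0,0.0309,-0.0182,0,-1],[0,0,0,0.0344,-0.0231,0,-1],[0,0,0,0.0373,-0.0285,0,-1]])

```text
time_s: 8.95
tool_pos: [0.5729, 0.091, 0.2129]
ee_rot: [3.066, 0.667, -0.008]
ft_force: [-4.9, 0.1, 3.0]
grip_width: 0.228
```

```bash
python3 rows.py .5285,.0682 .05 -355 2.5 -335
```

```text
now ang 27.23 rad 0.0499 z 0.2129 F [-4.9  0.1  3. ] grip 0.228 t 8.95
[[0, 0, 0, 0.0018, -0.0037, 0.0001, -1], [0, 0, 0, 0.0026, -0.0057, 0.0001, -1], [0, 0, 0, 0.0033, -0.0078, 0.0001, -1], [0, 0, 0, 0.0039, -0.0099, 0.0001, -1], [0, 0, 0, 0.0045, -0.012, 0.0001, -1], [0, 0, 0, 0.0049, -0.0141, 0.0001, -1], [0, 0, 0, 0.0052, -0.0163, 0.0001, -1], [0, 0, 0, 0.0055, -0.0185, 0.0001, -1]] ends -355.0
```

Request:
jog_arm(targets=[[0,0,0,0.0013,-0.0028,0,-1],[0,0,0,0.0023,-0.0053,0,-1],[0,0,0,0.0032,-0.0078,0,-1],[0,0,0,0.0039,-0.0099,0,-1],[0,0,0,0.0045,-0.012,0,-1],[0,0,0,0.0049,-0.0141,0,-1],[0,0,0,0.0052,-0.0163,0,-1],[0,0,0,0.0055,-0.0185,0,-1]])

```text
time_s: 9.95
tool_pos: [0.5782, 0.0728, 0.2129]
ee_rot: [3.067, 0.667, -0.008]
ft_force: [-5.3, 2.8, 4.0]
grip_width: 0.234
```

```bash
python3 rows.py .5285,.0682 .05 -363 1 -355
```

```text
now ang 5.28 rad 0.0499 z 0.2129 F [-5.3  2.8  4. ] grip 0.234 t 9.95
[[0, 0, 0, 0.0002, -0.0011, 0.0001, -1], [0, 0, 0, 0.0003, -0.002, 0.0001, -1], [0, 0, 0, 0.0003, -0.0028, 0.0001, -1], [0, 0, 0, 0.0003, -0.0037, 0.0001, -1], [0, 0, 0, 0.0003, -0.0046, 0.0001, -1], [0, 0, 0, 0.0003, -0.0055, 0.0001, -1], [0, 0, 0, 0.0003, -0.0063, 0.0001, -1], [0, 0, 0, 0.0003, -0.0072, 0.0001, -1]] ends -363.0
```

Request:
jog_arm(targets=[[0,0,0,0.0,-0.0007,0,-1],[0,0,0,0.0,-0.0014,0,-1],[0,0,0,0.0,-0.0021,0,-1],[0,0,0,0.0,-0.0028,0,-1],[0,0,0,0.0,-0.0035,0,-1],[0,0,0,0.0,-0.0042,0,-1],[0,0,0,0.0,-0.0049,0,-1],[0,0,0,0.0,-0.0055,0,-1]])

```text
time_s: 10.95
tool_pos: [0.5783, 0.0673, 0.2129]
ee_rot: [3.067, 0.667, -0.007]
ft_force: [-2.3, 2.1, 2.1]
grip_width: 0.229
```

Request:
jog_arm(targets=[[0,0,0,0,-0.0005,0,-1],[0,0,0,0,-0.001,0,-1],[0,0,0,0,-0.0015,0,-1],[0,0,0,0,-0.002,0,-1],[0,0,0,0,-0.0025,0,-1],[0,0,0,0,-0.003,0,-1],[0,0,0,0,-0.0035,0,-1],[0,0,0,0,-0.004,0,-1]])

```text
time_s: 11.95
tool_pos: [0.5782, 0.0658, 0.2129]
ee_rot: [-3.068, -0.669, 0.006]
ft_force: [-1.5, 10.2, 1.8]
grip_width: 0.231
```

Request:
jog_arm(targets=[[0,0,0,0,-0.0025,0,-1],[0,0,0,0,-0.003,0,-1],[0,0,0,0,-0.0035,0,-1],[0,0,0,0,-0.004,0,-1],[0,0,0,0,-0.0045,0,-1],[0,0,0,0,-0.0045,0,-1],[0,0,0,0,-0.0045,0,-1],[0,0,0,0,-0.0045,0,-1]])

```text
time_s: 12.95
tool_pos: [0.5782, 0.0659, 0.2129]
ee_rot: [-3.06, -0.67, 0.002]
ft_force: [-2.1, 15.8, 2.6]
grip_width: 0.231
```

```bash
python3 - <<'E'
from h import *
s=monitor.get_state();print(s['tool_pos'],s['ft_force'],s['torque'],s['grip_width'])
for n,(x,y,w,h) in (("side",(150,120,140,105)),("top",(180,135,110,82))):
    im=imaging.camera(n)[y:y+h,x:x+w,::-1]
    cv2.imwrite(f"pics/{n}5c.png",cv2.resize(im,(784,588),interpolation=cv2.INTER_CUBIC))
# pipe direction
b=lambda x,y:[180+x*110/784,135+y*82/588]
A=atz('top',b(45,512),.012);B=atz('top',b(770,525),.012);print('plate edge',A,B,np.degrees(np.arctan2(*(A-B)[1::-1]))-90)
A=atz('top',b(50,308),.012);B=atz('top',b(765,322),.012);print('plate edge',A,B,np.degrees(np.arctan2(*(A-B)[1::-1]))-90)
E
```

```text
[0.57824105 0.06586438 0.21288792] [-2.14716871 15.76233385  2.58989418] [ 2.8135022   0.36577903 -0.0205789 ] 0.23149694349089361
plate edge [0.47667063 0.28038447 0.012     ] [ 0.46192728 -0.13984861  0.012     ] -2.0093266370544
plate edge [0.59596839 0.2776766  0.012     ] [ 0.58009734 -0.14008827  0.012     ] -2.1756435033240678
```

View pics/side5c.png

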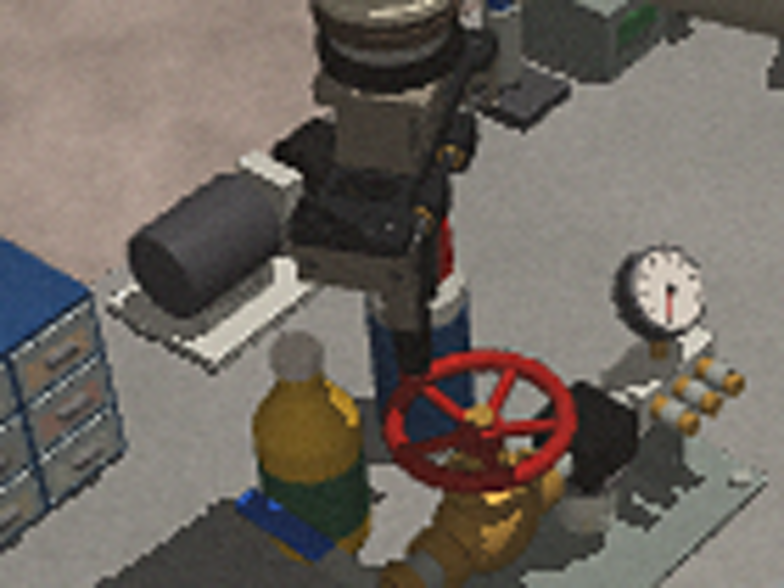

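The stop is found. TCP y held at 0.0658–0.0659 while the push rose from 10 to 16 N, and the angle of about -2.6° matches the pipe's -2.1°. Next is the back-off of 720°.

```bash
python3 rows.py .528,.0682 .05 117.4 15 -2.6
```

```text
now ang -2.66 rad 0.0503 z 0.2129 F [-1.8 15.5  2.7] grip 0.232 t 13.05
[[0, 0, 0, -0.0014, 0.0131, 0.0001, -1], [0, 0, 0, -0.0058, 0.0253, 0.0001, -1], [0, 0, 0, -0.0133, 0.036, 0.0001, -1], [0, 0, 0, -0.0233, 0.0445, 0.0001, -1], [0, 0, 0, -0.0351, 0.05, 0.0001, -1], [0, 0, 0, -0.048, 0.0523, 0.0001, -1], [0, 0, 0, -0.061, 0.0512, 0.0001, -1], [0, 0, 0, -0.0732, 0.0467, 0.0001, -1]] ends 117.4
```

Request:
jog_arm(targets=[[0,0,0,-0.0014,0.0131,0,-1],[0,0,0,-0.0058,0.0253,0,-1],[0,0,0,-0.0133,0.036,0,-1],[0,0,0,-0.0233,0.0445,0,-1],[0,0,0,-0.0351,0.05,0,-1],[0,0,0,-0.048,0.0523,0,-1],[0,0,0,-0.061,0.0512,0,-1],[0,0,0,-0.0732,0.0467,0,-1]])

```text
time_s: 14.05
tool_pos: [0.5041, 0.1125, 0.213]
ee_rot: [-3.059, -0.671, 0.002]
ft_force: [4.5, -2.1, -0.9]
grip_width: 0.232
```

```bash
python3 rows.py .528,.0682 .05 237.4 15 117.4
```

```text
now ang 118.32 rad 0.0503 z 0.2130 F [ 4.5 -2.1 -0.9] grip 0.232 t 14.05
[[0, 0, 0, -0.0099, -0.0073, 0.0, -1], [0, 0, 0, -0.0183, -0.0173, 0.0, -1], [0, 0, 0, -0.0238, -0.0292, 0.0, -1], [0, 0, 0, -0.0261, -0.042, 0.0, -1], [0, 0, 0, -0.025, -0.055, 0.0, -1], [0, 0, 0, -0.0205, -0.0673, 0.0, -1], [0, 0, 0, -0.0131, -0.078, 0.0, -1], [0, 0, 0, -0.0031, -0.0864, 0.0, -1]] ends 237.4
```

Request:
jog_arm(targets=[[0,0,0,-0.0099,-0.0073,0,-1],[0,0,0,-0.0183,-0.0173,0,-1],[0,0,0,-0.0238,-0.0292,0,-1],[0,0,0,-0.0261,-0.042,0,-1],[0,0,0,-0.025,-0.055,0,-1],[0,0,0,-0.0205,-0.0673,0,-1],[0,0,0,-0.0131,-0.078,0,-1],[0,0,0,-0.0031,-0.0864,0,-1]])

```text
time_s: 15.05
tool_pos: [0.5003, 0.027, 0.2129]
ee_rot: [-3.055, -0.67, 0.003]
ft_force: [1.9, 8.6, 1.4]
grip_width: 0.232
```

```bash
python3 rows.py .528,.0682 .05 357.4 15 237.4
```

```text
now ang -123.90 rad 0.0497 z 0.2129 F [1.9 8.6 1.4] grip 0.232 t 15.05
[[0, 0, 0, 0.0126, -0.0064, 0.0001, -1], [0, 0, 0, 0.0254, -0.0087, 0.0001, -1], [0, 0, 0, 0.0384, -0.0076, 0.0001, -1], [0, 0, 0, 0.0507, -0.0032, 0.0001, -1], [0, 0, 0, 0.0614, 0.0043, 0.0001, -1], [0, 0, 0, 0.0698, 0.0143, 0.0001, -1], [0, 0, 0, 0.0754, 0.0261, 0.0001, -1], [0, 0, 0, 0.0777, 0.039, 0.0001, -1]] ends 357.4
```

```bash
python3 rows.py .5283,.0686 .05 357.4 15 237.4
```

```text
now ang -123.93 rad 0.0502 z 0.2129 F [1.9 8.6 1.4] grip 0.232 t 15.05
[[0, 0, 0, 0.0129, -0.006, 0.0001, -1], [0, 0, 0, 0.0257, -0.0083, 0.0001, -1], [0, 0, 0, 0.0387, -0.0072, 0.0001, -1], [0, 0, 0, 0.051, -0.0028, 0.0001, -1], [0, 0, 0, 0.0617, 0.0047, 0.0001, -1], [0, 0, 0, 0.0701, 0.0147, 0.0001, -1], [0, 0, 0, 0.0757, 0.0265, 0.0001, -1], [0, 0, 0, 0.078, 0.0394, 0.0001, -1]] ends 357.4
```

Request:
jog_arm(targets=[[0,0,0,0.0129,-0.006,0,-1],[0,0,0,0.0257,-0.0083,0,-1],[0,0,0,0.0387,-0.0072,0,-1],[0,0,0,0.051,-0.0028,0,-1],[0,0,0,0.0617,0.0047,0,-1],[0,0,0,0.0701,0.0147,0,-1],[0,0,0,0.0757,0.0265,0,-1],[0,0,0,0.078,0.0394,0,-1]])

```text
time_s: 16.05
tool_pos: [0.5783, 0.0658, 0.2128]
ee_rot: [-3.058, -0.67, 0.006]
ft_force: [-6.6, -3.1, 4.4]
grip_width: 0.231
```

```bash
python3 rows.py .5283,.0686 .05 117.4 15 -2.6;python3 - <<'E'
from h import *
for n,(x,y,w,h) in (("side",(150,120,140,105)),):
    im=imaging.camera(n)[y:y+h,x:x+w,::-1]
    cv2.imwrite(f"pics/{n}6c.png",cv2.resize(im,(784,588),interpolation=cv2.INTER_CUBIC))
E
```

```text
now ang -3.18 rad 0.0501 z 0.2128 F [-6.6 -3.1  4.4] grip 0.231 t 16.05
[[0, 0, 0, -0.0012, 0.0135, 0.0002, -1], [0, 0, 0, -0.0056, 0.0258, 0.0002, -1], [0, 0, 0, -0.0131, 0.0365, 0.0002, -1], [0, 0, 0, -0.0231, 0.0449, 0.0002, -1], [0, 0, 0, -0.0349, 0.0504, 0.0002, -1], [0, 0, 0, -0.0478, 0.0527, 0.0002, -1], [0, 0, 0, -0.0608, 0.0516, 0.0002, -1], [0, 0, 0, -0.073, 0.0472, 0.0002, -1]] ends 117.4
```

View pics/side6c.png

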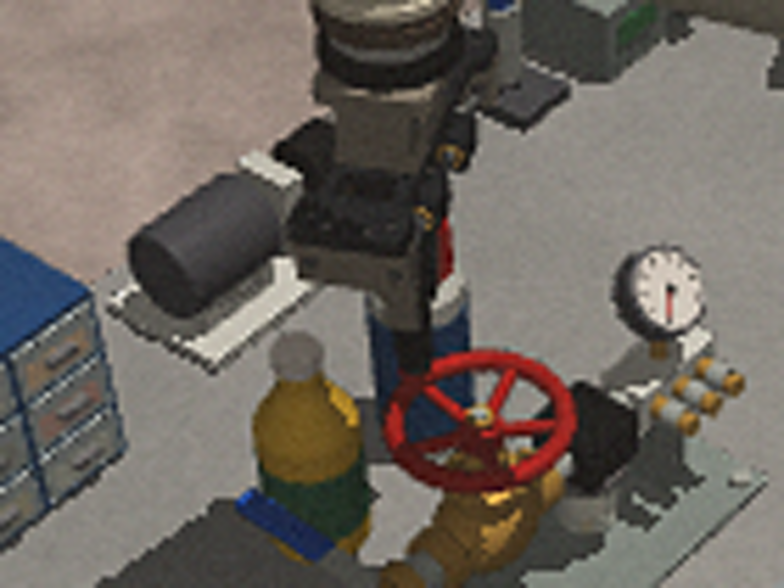

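One turn is done: the TCP is back at (0.5783, 0.0658) and the wheel picture matches the shut one. Starting the second turn.

Request:
jog_arm(targets=[[0,0,0,-0.0012,0.0135,0,-1],[0,0,0,-0.0056,0.0258,0,-1],[0,0,0,-0.0131,0.0365,0,-1],[0,0,0,-0.0231,0.0449,0,-1],[0,0,0,-0.0349,0.0504,0,-1],[0,0,0,-0.0478,0.0527,0,-1],[0,0,0,-0.0608,0.0516,0,-1],[0,0,0,-0.073,0.0472,0,-1]])

```text
time_s: 17.1
tool_pos: [0.5068, 0.1139, 0.2129]
ee_rot: [-3.058, -0.671, -0.001]
ft_force: [4.7, -4.6, -1.0]
grip_width: 0.232
```

```bash
python3 rows.py .5283,.0686 .05 237.4 15 117.4
```

```text
now ang 115.37 rad 0.0502 z 0.2129 F [ 4.7 -4.6 -1. ] grip 0.232 t 17.1
[[0, 0, 0, -0.0122, -0.0084, 0.0001, -1], [0, 0, 0, -0.0206, -0.0184, 0.0001, -1], [0, 0, 0, -0.0262, -0.0302, 0.0001, -1], [0, 0, 0, -0.0285, -0.0431, 0.0001, -1], [0, 0, 0, -0.0273, -0.0561, 0.0001, -1], [0, 0, 0, -0.0229, -0.0683, 0.0001, -1], [0, 0, 0, -0.0154, -0.0791, 0.0001, -1], [0, 0, 0, -0.0054, -0.0875, 0.0001, -1]] ends 237.4
```

Request:
jog_arm(targets=[[0,0,0,-0.0122,-0.0084,0,-1],[0,0,0,-0.0206,-0.0184,0,-1],[0,0,0,-0.0262,-0.0302,0,-1],[0,0,0,-0.0285,-0.0431,0,-1],[0,0,0,-0.0273,-0.0561,0,-1],[0,0,0,-0.0229,-0.0683,0,-1],[0,0,0,-0.0154,-0.0791,0,-1],[0,0,0,-0.0054,-0.0875,0,-1]])

```text
time_s: 18.1
tool_pos: [0.5015, 0.0262, 0.2129]
ee_rot: [-3.057, -0.671, 0.0]
ft_force: [0.8, 8.5, 1.8]
grip_width: 0.232
```

```bash
python3 rows.py .5283,.0686 .05 -22.6 12.5 -122.6
```

```text
now ang -122.32 rad 0.0502 z 0.2129 F [0.8 8.5 1.8] grip 0.232 t 18.1
[[0, 0, 0, 0.0096, -0.0046, 0.0001, -1], [0, 0, 0, 0.0202, -0.0072, 0.0001, -1], [0, 0, 0, 0.0311, -0.0074, 0.0001, -1], [0, 0, 0, 0.0418, -0.0053, 0.0001, -1], [0, 0, 0, 0.0517, -0.001, 0.0001, -1], [0, 0, 0, 0.0605, 0.0055, 0.0001, -1], [0, 0, 0, 0.0677, 0.0136, 0.0001, -1], [0, 0, 0, 0.073, 0.0232, 0.0001, -1]] ends -22.6
```

Request:
jog_arm(targets=[[0,0,0,0.0096,-0.0046,0,-1],[0,0,0,0.0202,-0.0072,0,-1],[0,0,0,0.0311,-0.0074,0,-1],[0,0,0,0.0418,-0.0053,0,-1],[0,0,0,0.0517,-0.001,0,-1],[0,0,0,0.0605,0.0055,0,-1],[0,0,0,0.0677,0.0136,0,-1],[0,0,0,0.073,0.0232,0,-1]])

```text
time_s: 19.1
tool_pos: [0.5741, 0.0483, 0.2129]
ee_rot: [-3.059, -0.67, 0.005]
ft_force: [-6.1, -1.1, 4.8]
grip_width: 0.231
```

```bash
python3 rows.py .5283,.0686 .05 -3.2 3 -22.6
```

```text
now ang -23.89 rad 0.0501 z 0.2129 F [-6.1 -1.1  4.8] grip 0.231 t 19.1
[[0, 0, 0, 0.0013, 0.0035, 0.0001, -1], [0, 0, 0, 0.0021, 0.006, 0.0001, -1], [0, 0, 0, 0.0028, 0.0085, 0.0001, -1], [0, 0, 0, 0.0034, 0.0111, 0.0001, -1], [0, 0, 0, 0.0038, 0.0137, 0.0001, -1], [0, 0, 0, 0.004, 0.0163, 0.0001, -1], [0, 0, 0, 0.0041, 0.0175, 0.0001, -1], [0, 0, 0, 0.0041, 0.0175, 0.0001, -1]] ends -3.2
```

Request:
jog_arm(targets=[[0,0,0,0.0013,0.0035,0,-1],[0,0,0,0.0021,0.006,0,-1],[0,0,0,0.0028,0.0085,0,-1],[0,0,0,0.0034,0.0111,0,-1],[0,0,0,0.0038,0.0137,0,-1],[0,0,0,0.004,0.0163,0,-1],[0,0,0,0.0041,0.0176,0,-1],[0,0,0,0.0041,0.0176,0,-1]])

```text
time_s: 20.1
tool_pos: [0.5783, 0.0661, 0.2129]
ee_rot: [-3.059, -0.671, 0.005]
ft_force: [-2.7, -1.3, 2.7]
grip_width: 0.232
```

```bash
python3 - <<'E'
from h import *
s=monitor.get_state();print(s['tool_pos'],s['ft_force'],s['torque'],s['grip_width'],s['time_s'])
for n,(x,y,w,h) in (("side",(150,120,140,105)),("top",(180,135,110,82))):
    I=imaging.camera(n)[:,:,::-1];cv2.imwrite(f"pics/{n}7.png",I);im=I[y:y+h,x:x+w]
    im=cv2.resize(im,(784,588),interpolation=cv2.INTER_CUBIC);cv2.imwrite(f"pics/{n}7c.png",im)
    if n=='side':
        a=cv2.imread('pics/side5c.png');b=cv2.imread('pics/side7c.png')
        d=cv2.absdiff(a,b);print('diff',d.mean()); cv2.imwrite('pics/diff7.png',np.clip(d.astype(int)*3,0,255).astype(np.uint8))
E
```

```text
[0.57827471 0.06608327 0.21289294] [-2.67713184 -1.34903949  2.7467728 ] [-0.39412695  0.57138886  0.04337   ] 0.23194929486618968 20.1
diff 2.606845671942246
```

View pics/side7c.png

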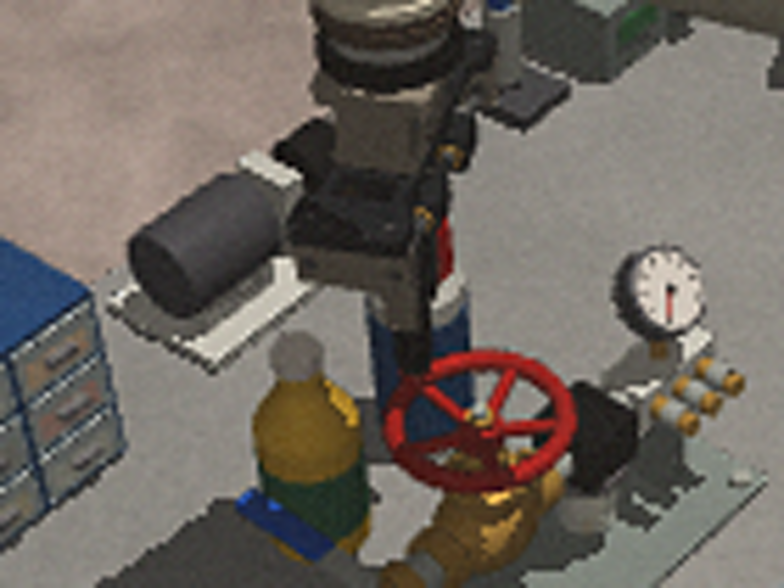

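View pics/diff7.png

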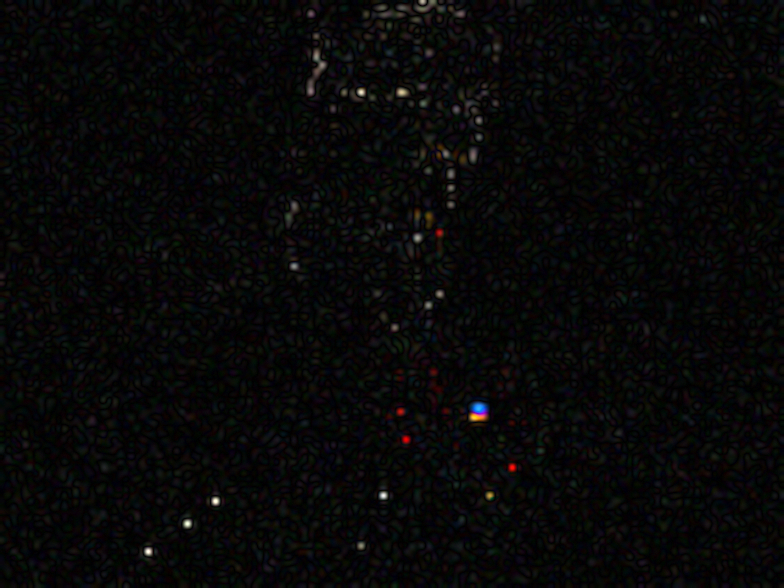

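View pics/top7.png

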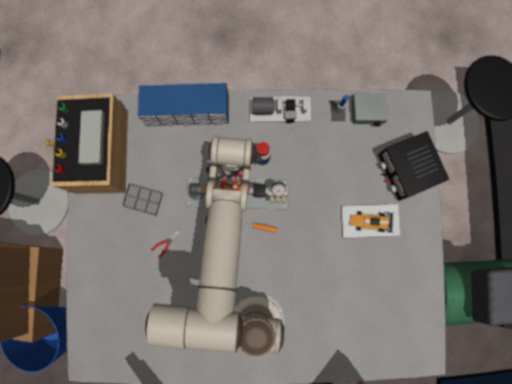

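The wheel looks the same as in the shut picture. The only real change is at the stem, at crop (480,410), which has risen. The other things are where they were, so I'm handing in.

```bash
python3 - <<'E'
from cell import monitor,imaging,job_done
import cv2
im=imaging.camera('side');cv2.imwrite('pics/side8.png',im[:,:,::-1])
a=cv2.imread('pics/side0.png');d=cv2.absdiff(a,im[:,:,::-1].copy()).max(2)
print('lower-left change (jar, pliers, tray):',(d[240:,110:265]>60).sum())
s=monitor.get_state();print(s['tool_pos'],s['ft_force'],s['grip_width'],s['time_s'])
print(job_done())
E
```

```text
lower-left change (jar, pliers, tray): 3142
[0.57824412 0.06611517 0.21286716] [-3.23563042 -1.95197465  3.88600153] 0.23082756130619647 20.25
the job is handed in; nothing more can be done
None
```

View pics/side8.png

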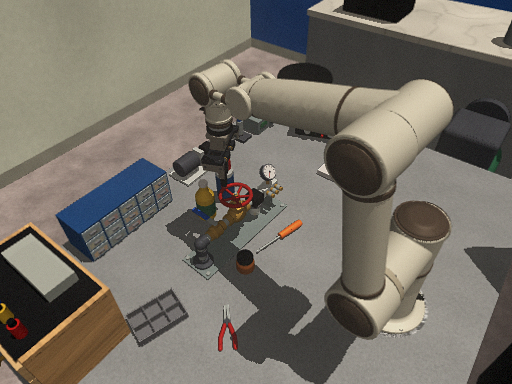

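I wound the valve clockwise about 380° to its stop, then backed it off two full turns (720°). I handed the job in at 20.25 s with the handle still gripped.

- **Stop:** the tool held at y = 0.0658–0.0659 m while the push rose from 10 to 16 N. Its angle there, about -2.6°, is close to the -2.1° expected from the pipe direction.
- **Two turns:** the tool finished at (0.5782, 0.0661), against (0.5782, 0.0659) at the stop, which is about 0.3° apart. In the side picture the wheel looks the same as when shut, apart from the stem standing higher.
- **Force and grip:** the side force on the tool at the end was under 4 N, and the gripper was closed on the handle.
- **Surroundings:** the blue lever is still square across the pipe. The bottle, jar, screwdriver, pliers, tray and car look unmoved. The spray can is partly hidden by the arm in the last side view, but the top view shows it standing in place.
- **Check that disagreed:** the pixel-change count for the jar, pliers and tray area was high (3142). In the last picture the arm's new shadow falls across that area and the things in it stand where they did, so I put the count down to the shadow.

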